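# Open a chill chest's bypass door and take out the next sample box

## Task

Slide the clear door of the chill chest fully home behind the grey one until its catch holds it, without ramming it; the grey door stays shut. Then lift the copper spacer plate off the stack and lay it squarely on top of the two spacers on the blue mat, and set the yellow-lidded sample box that was under it upright in the middle of the balance's pan. Leave the rest of the stack, the spacers already on the mat and the other things on the bench where they are.

Things in the scene. Friction and masses are not known exactly. Their poses are not given: they have to be found in the camera images.
- chest: White chill chest, 260 mm deep (x), 410 wide (y), fixed; origin at the centre of its underside, -x is its front, +y its left. Two flat doors side by side on a double track close its top, sloping 10 degrees down to the front. At x = 0 the clear door's top is 165 mm up, the grey one's 176, the rim's 178. Opening inside the rim: x +-110, y +-190 mm. The stack stands in the -y half, top 124 mm up.
- clear_door (a joint): Clear blue-edged door (216 x 200 x 6 mm) on the lower (rear) track, over the chest's -y half. 0 = shut (starts up to 8 mm ajar), grows as it slides along chest +y under the grey door, rubber stop at 0.172-0.180 m. Friction 4 N; stays where left. At 0.159 it meets a hidden spring catch: about 13 N to pass; past 0.169 it is held home. Over 45 N on any part of the chest is ramming.
- cup (a point): Centre of the mouth of the clear door's blue finger cup, level with its top face (moves with it). Cup 70 mm (chest x) x 46 mm (chest y), 24 mm deep: push on its +y wall with closed fingers. It takes the door only some 70 mm, until the fingers near the grey door's edge (100 mm to +y of the cup when shut); the rest is pushed at the tail edge, through the gap opened there.
- tail_edge (a point): Middle of the clear door's -y edge, at its top face (moves with it), 80 mm to -y of the cup. Shut, it touches the rim at chest y = -190 mm. The edge is 6 mm high and runs along the chest's x. With the door at rest fully home it lies 6 mm short of the grey door's edge.
- grey_door (a joint): Opaque grey sliding door (same size) over the chest's +y half, on the upper (front) track, 5 mm clear above the lower one (6 mm thick). 0 = shut; grows as it slides to the chest's -y. It slides easily (5 N) and must stay within 12 mm of shut.
- grey_edge (a point): Middle of the grey door's -y edge, at its top face.
- spacer: Top copper spacer plate of the stack, 140 mm (x) x 62 mm (y) x 8 mm, 0.13 to 0.27 kg, origin at the centre of its underside. It lies loose on the sample box.
- sample_box: White sample box with a yellow lid, 122 mm (x) x 56 mm (y) x 36 mm high, the lid being its upper 11 mm and the body below 2 mm narrower all round (118 x 52), 0.18 to 0.36 kg; origin at the centre of its underside; the second thing in the stack. Stands on low_plate.
- low_plate: Lower copper spacer plate (140 x 62 x 8 mm) under the sample box; stays in the chest.
- low_box: Green-lidded sample box at the bottom of the stack, same size as the other; stays in the chest.
- pile_mat: Blue mat, 200 mm (x) x 130 mm (y) x 6 mm, fixed to the bench; origin at the centre of its underside. The spacer pile lies on it.
- pile_plate1: Lower of the two copper spacers on the mat (140 x 62 x 8 mm), origin at the centre of its underside.
- pile_plate2: Upper of the two copper spacers on the mat, same size; its underside is 14 mm and its top 22 mm above the bench.
- balance: White laboratory balance, 240 mm (x) x 180 mm (y), fixed; origin at the centre of its underside, display on its -x side.
- pan (a point): Centre of the top face of the balance's square steel pan (150 x 150 mm, 78 mm above the bench), x and y along its sides.
- burner: Cold steel burner, 145 mm tall, 80 mm foot; bystander.
- reagent: Amber reagent bottle, 64 mm across, 150 mm tall; bystander.
- jar: Glass jar, 70 mm across, 90 mm tall; bystander.
- shell1: Empty scallop shell, 90 mm; bystander.
- shell2: Empty scallop shell, 80 mm; bystander.
- spatula: Steel spatula, 180 mm; bystander.
There are look-alikes about, which are no part of the job. Leave any green or turquoise look-alike of the pile_plate2 alone.

How it is judged:
On the way, in this order (a step that is already met when the one before it is completed fails the run):
1. the clear door is fully home behind the grey door, held by its catch (value of joint clear_door above 0.169 m and value of joint grey_door below 0.012 m), for 0.3 s.
2. the spacer lies squarely on top of the pile on the mat, let go (horizontal distance between spacer and pile_plate2 below 0.02 m and angle between the x axis of spacer and the x axis of pile_plate2, either way round below 0.2 rad and z of spacer in the frame of pile_mat between 0.019 and 0.026 m and angle between spacer's own z axis and vertical below 0.08 rad and contact force between the fingers and spacer below 0.1 N), for 0.2 s.
3. the yellow-lidded box stands in the middle of the pan, let go (horizontal distance between sample_box and pan below 0.035 m and z of sample_box in the frame of pan between -0.004 and 0.005 m and angle between sample_box's own z axis and vertical below 0.08 rad and contact force between the fingers and sample_box below 0.1 N), for 0.2 s.
At the end, for the whole second after the job is handed in: Clear door past its catch (over 169 mm), grey door within 12 mm of shut; spacer flat on the pile, within 20 mm and 0.2 rad of the plate below; yellow-lidded box upright on the pan within 35 mm of its centre; both at rest; the rest of stack and pile within 20 mm of their start (all of step 1 and horizontal distance between spacer and pile_plate2 below 0.02 m and angle between the x axis of spacer and the x axis of pile_plate2, either way round below 0.2 rad and z of spacer in the frame of pile_mat between 0.019 and 0.026 m and angle between each of spacer, sample_box's own z axis and vertical below 0.08 rad and horizontal distance between sample_box and pan below 0.035 m and z of sample_box in the frame of pan between -0.004 and 0.005 m and linear speed of each of spacer, sample_box below 0.02 m/s and distance of each of low_plate, low_box, pile_plate1, pile_plate2 from where it was at the start of the episode below 0.02 m); the robot touches nothing.
It fails at once if the chest or its doors are rammed (robot pushes harder than 45 N) (contact force between the fingers and chest above 45 N).
It fails at once if the grey door is slid open by more than 30 mm (value of joint grey_door above 0.03 m).
It fails at once if a bystander on the bench is displaced by more than 40 mm (distance of any of burner, reagent, jar, shell1, shell2, spatula from where it was at the start of the episode above 0.04 m).
It also fails if it takes over 64 s, if anything falls off the work surface, if the arm or the gripper's body presses on something with over 40 N, if the wrist force passes 120 N, or if a joint passes its speed limit or range.

## Robot

A 6-joint arm with a two-finger parallel gripper is mounted at the origin on the work surface. World frame = base frame: x ahead of the robot, y to its left, z up, the work surface at z = 0. Lengths are in m, angles in rad, forces in N, time in s.
With the tool pointing down it reaches from about 0.35 to 0.85 m from the base axis. Payload 8.1 kg.
Tool frame: the origin (TCP) lies midway between the tips of the shut fingers; the grasp point (between the pads) lies 19 mm behind it (robot.grip_point_offset is the distance from the TCP to the grasp point, in m); z points along the fingers, y is the line along which they close (so a half turn about z gives the same grasp; the last joint's range is limited). The gripper opens to 93 mm and grips with 3 to 60 N. Pads are 15 mm wide; open, the fingers measure 128 mm over their backs; the gripper's body (75 mm by 188 mm) begins 65 mm behind the grasp point.
Start: joints at [1.089, 0.13, 1.488, -0, 1.523, -0.085], TCP at [0.232, 0.553, 0.219] pointing down, gripper open.
Joint ranges: [-2.96, 2.96], [-0.89, 2.26], [0.02, 2.5], [-1.34, 4.48], [0, 2.73], [-2.66, 2.66]. Speed limits (rad/s): [2.39, 2.39, 2.79, 3.14, 3.14, 3.14].

## Interface

Orientations are given as a rotation vector (axis times angle).
In Python, from plant import robot, read_camera, job gives the robot as it stands.
- The arm moves only by the shell command python3 -m inch 'ROWS' [FORCE]. ROWS is JSON, one flat list of numbers, 5 for each row, row after row: the shift along the world's x, y, z in mm, then the turn about the world's z in degrees, then the opening in per cent of the stroke, from 0 (shut) to 100 (fully open). In form: [dx, dy, dz, yaw, hand, dx, dy, dz, yaw, hand, ...]. A call has 1 to 10 rows; each row is the pose to reach, as a shift and turn from the pose commanded when the call began; what a row does not reach only later rows make up. A row lasts 1/12 s, in which the tool goes at most 41.7 mm and 7.16 degrees, less where a joint would pass 70% of its speed; a pose out of reach is approached as far as the arm can. A call with a gripper value outside its range is refused whole. The fingers move at their own pace and stop on an object; FORCE is the grip in N (left out, the last holds). Time passes only in rows, so rows that repeat a pose let the fingers close. It gives the time, the measured TCP pose, the force, the opening and the grip force at its end, in the units of the state.
- robot.read_state(): the state, without advancing time (a new reading comes with each control period).
- read_camera(name): name is "side" or "top"; returns a dict with "image" (400x640x3 uint8, blue, green, red), "K" (3x3 intrinsics, pixels), "D" ([k1, k2, p1, p2, k3] as OpenCV has them; the pictures are not rectified), "extrinsics" (4x4, takes a point from world to camera coordinates). Camera axes: x right, y down, z forward; pixel columns grow to the right and rows downward; lengths in m; the calibration is good to about 2 mm. A picture is of the moment at which its call begins. There is no depth.
- job.close_job(): hands the job in; it is judged then, once.
The state is a dict: "t": time; "q": joint angles; "dq": joint speeds; "joint_torque": joint torques, N m; "tool_pos": TCP position; "orientation": TCP orientation; "force": force on the tool from outside, world axes, zero at the start; "wrist_torque": the same for the moment, N m; "opening": finger opening in m; "gripper_force": force on a finger pad.
Only numpy, scipy, OpenCV 4.12 (cv2) and the standard library are available. Lean on these libraries where they do the work, as an engineer would, in place of code of your own. Each camera call takes 0.05 s, during which the arm holds its last target. There are 200 camera calls.

## Working session

There is one attempt and no reset: what is moved stays moved. The work goes in short steps, Python scripts to look and compute and a shell command to move; the robot and the scene stay as the last step left them, time stands still between calls to the robot, and variables do not carry over. Pictures are saved under pics/ and viewed, at most 11 in all, crops included, and the job is handed in when it is done.

```bash
mkdir -p pics
cat > h.py <<'E'
import numpy as np, cv2
from plant import robot, read_camera, job
def snap(n,f):
    c=read_camera(n); cv2.imwrite(f,c["image"]); np.savez('cal_'+n,K=c["K"],D=np.array(c["D"]),E=c["extrinsics"]); return c["image"]
def cal(n):
    z=np.load('cal_'+n+'.npz'); return z['K'],z['D'].astype(float),z['E']
def ray(n,uv):
    K,D,E=cal(n); p=cv2.undistortPoints(np.array([[uv]],float),K,D)[0,0]
    R,t=E[:3,:3],E[:3,3]; return -R.T@t, R.T@np.array([p[0],p[1],1])
def atz(n,uv,z):
    c,d=ray(n,uv); return c+d*(z-c[2])/d[2]
def proj(n,P):
    K,D,E=cal(n); P=np.atleast_2d(np.array(P,float))
    return cv2.projectPoints(P,cv2.Rodrigues(E[:3,:3])[0],E[:3,3],K,D)[0][:,0]
E
python3 - <<'E'
from h import *
np.set_printoptions(precision=4,suppress=True)
for n in("top","side"):
    snap(n,f'pics/{n}0.png'); K,D,E=cal(n); print(K,D,-E[:3,:3].T@E[:3,3],E)
s=robot.read_state(); print(s['t'],s['tool_pos'],s['orientation'],s['opening'])
E
```

```text
[[481.3588   0.     322.0716]
 [  0.     481.3588 197.7118]
 [  0.       0.       1.    ]] [-0.0426  0.      0.      0.      0.    ] [0.2442 0.1213 1.49  ] [[ 0.0192 -0.9998  0.0002  0.1162]
 [-0.9815 -0.0189 -0.1904  0.5256]
 [ 0.1903  0.0035 -0.9817  1.4159]
 [ 0.      0.      0.      1.    ]]
[[390.7723   0.     320.7775]
 [  0.     390.7723 201.3287]
 [  0.       0.       1.    ]] [-0.0983  0.      0.      0.      0.    ] [ 0.3977 -0.8486  1.0811] [[ 0.9898 -0.1411 -0.0195 -0.4924]
 [-0.1122 -0.6884 -0.7166  0.2352]
 [ 0.0877  0.7115 -0.6972  1.3226]
 [ 0.      0.      0.      1.    ]]
0.1 [0.2316 0.5529 0.2177] [-0.6191 -3.0795  0.0025] 0.09286590194375542
```

View pics/top0.png

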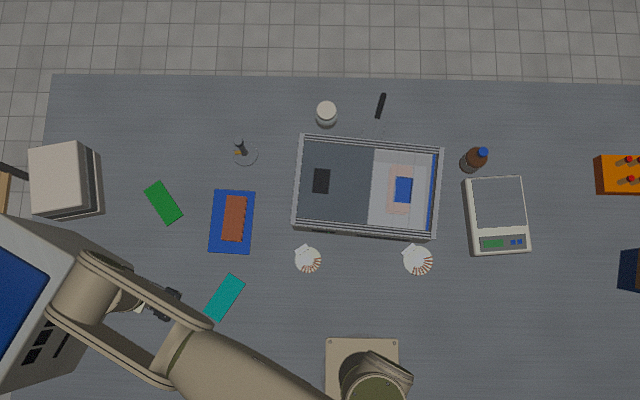

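View pics/side0.png

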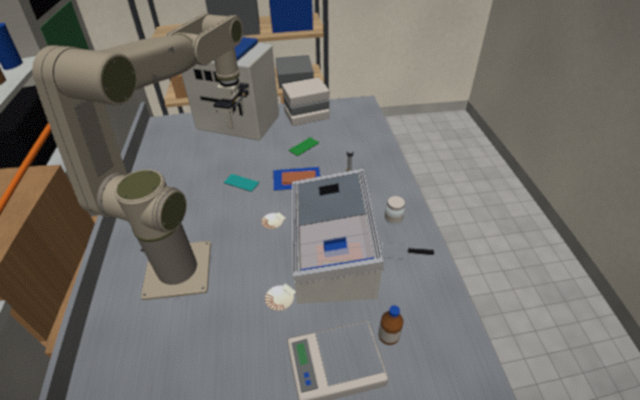

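The top view shows the mat at (232,222), the chest at about (368,187), the cup at (403,190) and the pan at (500,203). I'll enlarge it next.

Run:
```python
import cv2,numpy as np
t=cv2.imread('pics/top0.png')
a=cv2.resize(t[125:265,280:460],None,fx=4.4,fy=4.0,interpolation=cv2.INTER_CUBIC)[:, :792]
cv2.imwrite('pics/c1.png',cv2.resize(t[125:250,285:450],(792,600),interpolation=cv2.INTER_CUBIC))
m=cv2.resize(t[180:260,200:265],(390,480),interpolation=cv2.INTER_CUBIC)
b=cv2.resize(t[170:260,455:540],(408,432),interpolation=cv2.INTER_CUBIC)
o=np.zeros((480,800,3),np.uint8);o[:480,:390]=m;o[:432,392:800]=b
cv2.imwrite('pics/c2.png',o)
```

```text
(no output)
```

View pics/c1.png

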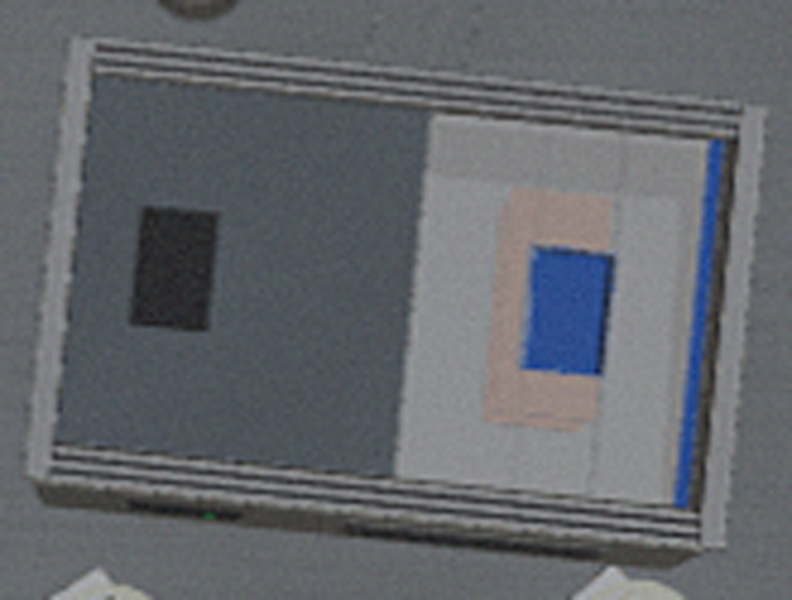

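View pics/c2.png

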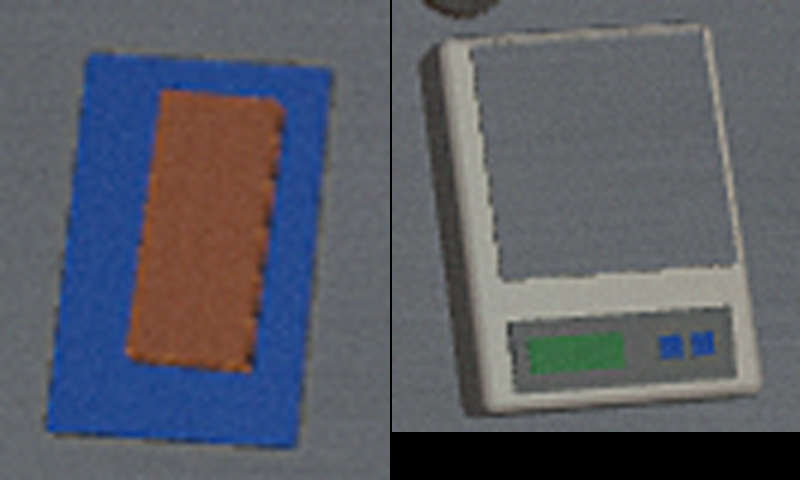

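```bash
cat > fit.py <<'E'
from h import *
from scipy.optimize import least_squares
np.set_printoptions(precision=4,suppress=True)
def fit(uv,loc,dims,name='top',g=(0.5,0,0)):
    uv=np.array(uv,float); loc=np.array(loc,float)
    def W(p):
        c,s=np.cos(p[2]),np.sin(p[2]); return np.c_[p[0]+c*loc[:,0]-s*loc[:,1],p[1]+s*loc[:,0]+c*loc[:,1],loc[:,2]]
    r=least_squares(lambda p:(proj(name,W(p))-uv).ravel(),g)
    print('pose',r.x,'yaw deg',np.degrees(r.x[2]),'resid px',r.fun.round(1)); return r.x
def box(a,b,z): return [(a/2,b/2,z),(a/2,-b/2,z),(-a/2,-b/2,z),(-a/2,b/2,z)]
E
cat > m.py <<'E'
from fit import *
f1=lambda l:[(285+u/4.8,125+v/4.8) for u,v in l]
f2=lambda l:[(200+u/6,180+v/6) for u,v in l]
f3=lambda l:[(455+(u-392)/4.8,170+v/4.8) for u,v in l]
t=np.tan(np.radians(10))
b=np.array(box(.26,.41,.178)); b[:,2]+=b[:,0]*t
print('chest');c=fit(f1([(75,38),(765,107),(720,547),(28,478)]),b,0); np.save('chest.npy',c)
C,S=np.cos(c[2]),np.sin(c[2])
def loc(P): d=P[:2]-c[:2]; return np.array([C*d[0]+S*d[1],-S*d[0]+C*d[1]])*1000
def ondoor(uv,h):
    x=0
    for _ in range(5): P=atz('top',uv,h+x*t); x=loc(P)[0]/1000
    return P,loc(P)
for n,p,h in[('cup1',(533,246),.165),('cup2',(614,253),.165),('cup3',(603,375),.165),('cup4',(522,369),.165),('tailback',(722,140),.165),('tailfront',(686,507),.165),('greyb',(430,113),.176),('greyf',(397,475),.176)]:
    print(n,*ondoor(f1([p])[0],h))
print('plate2');fit(f2([(162,92),(284,102),(250,370),(127,360)]),box(.14,.062,.022),0,g=(.5,.3,0))
print('mat');fit(f2([(88,53),(332,68),(296,447),(48,432)]),box(.2,.13,.006),0,g=(.5,.3,0))
print('pan');fit(f3([(472,45),(708,28),(742,265),(500,280)]),box(.15,.15,.078),0,g=(.5,-.3,0))
print('spacer');p=fit(f1([(506,190),(612,193),(592,430),(486,420)]),box(.14,.062,.124),0);print(loc(p))
E
python3 m.py
```

```text
chest
pose [ 0.535  -0.0007 -0.0841] yaw deg -4.815735311702193 resid px [-1.1 -1.3  1.  -1.1  1.2  1.4 -1.   0.8]
cup1 [ 0.5654 -0.0813  0.1715] [ 37.1019 -77.7871]
cup2 [ 0.5621 -0.1289  0.1717] [  37.8034 -125.4721]
cup3 [ 0.4915 -0.1235  0.1592] [ -33.0116 -126.0708]
cup4 [ 0.4942 -0.076   0.159 ] [-34.2993 -78.492 ]
tailback [ 0.6286 -0.1914  0.1843] [ 109.2891 -182.1647]
tailfront [ 0.4161 -0.1734  0.1467] [-103.943  -182.0971]
greyb [ 0.6384 -0.0185  0.1944] [104.5702  -9.0661]
greyf [ 0.4304 -0.0028  0.1576] [-104.0766  -10.9597]
plate2
pose [ 0.4589  0.396  -0.072 ] yaw deg -4.122763974686757 resid px [ 0.3 -0.1 -0.4  0.  -0.2  0.1  0.3 -0.1]
mat
pose [ 0.4518  0.4062 -0.0441] yaw deg -2.5270834849958814 resid px [-0.2 -0.2  0.1 -0.1  0.3  0.3 -0.3  0. ]
pan
pose [ 0.5153 -0.4065  0.0822] yaw deg 4.70988721394066 resid px [ 0.2 -0.2 -0.3  0.3 -0.4 -0.1  0.5  0. ]
spacer
pose [ 0.5391 -0.098  -0.0864] yaw deg -4.9491961161742095 resid px [ 0.2  0.1 -0.8  1.7 -0.  -0.8  0.6 -0.9]
[ 12.2718 -96.6053]
```

Poses agree: the clear door is about 8 mm ajar and the cup is at chest (2,-102). I'll move above the cup with the fingers closing along chest x.

```bash
python3 -m inch '[165,-368,40,-72,0,165,-368,40,-72,0,165,-368,40,-72,0,165,-368,40,-72,0,165,-368,40,-72,0,165,-368,40,-72,0,165,-368,40,-72,0,165,-368,40,-72,0,165,-368,40,-72,0,165,-368,40,-72,0]'; python3 -m inch '[130,-289,0,0,0,130,-289,0,0,0,130,-289,0,0,0,130,-289,0,0,0,130,-289,-20,0,0,130,-289,-40,0,0,130,-289,-40,0,0,130,-289,-40,0,0,130,-289,-40,0,0,130,-289,-40,0,0]'
```

```text
t: 0.93
tool_pos: [0.3975, 0.1826, 0.2588]
orientation: [2.311, 2.127, -0.0]
force: [0.3, 1.3, 0.1]
opening: 0.0308
gripper_force: 0.0
t: 1.77
tool_pos: [0.5261, -0.1048, 0.2169]
orientation: [-2.305, -2.13, 0.003]
force: [0.2, 0.3, 0.1]
opening: 0.0005
gripper_force: 0.0
```

```bash
python3 -m inch '[0,0,-20,0,0,0,0,-40,0,0,0,0,-50,0,0,0,0,-57,0,0,0,0,-62,0,0,0,0,-67,0,0,0,0,-67,0,0]'
python3 - <<'E'
from h import *
import cv2
a=snap('side','pics/s1.png');b=snap('top','pics/t1.png')
o=np.zeros((600,800,3),np.uint8)
o[:,:400]=cv2.resize(a[160:310,280:380],(400,600),interpolation=2);o[:440,400:]=cv2.resize(b[135:245,360:460],(400,440),interpolation=2)
cv2.imwrite('pics/v1.png',o)
E
```

```text
t: 2.35
tool_pos: [0.5268, -0.1032, 0.1514]
orientation: [-2.304, -2.136, 0.0]
force: [0.3, -0.7, -0.1]
opening: 0.0003
gripper_force: 0.0
```

View pics/v1.png

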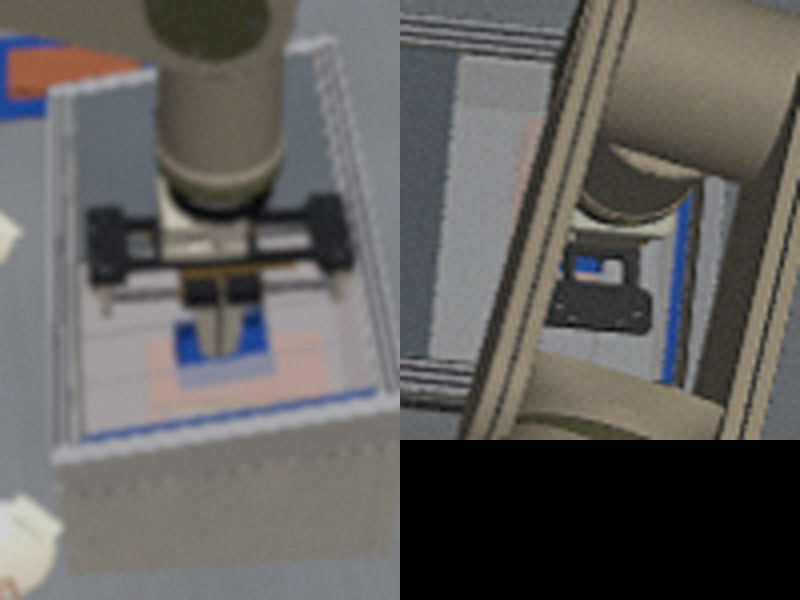

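The fingers are in the cup, with the tip at (217,355) in the left panel. I'll push slowly along chest +y.

```bash
python3 -m inch '[0.3,4,0,0,0,0.7,8,0,0,0,0.9,11,0,0,0,1.1,13,0,0,0,1.3,15,0,0,0,1.4,17,0,0,0,1.6,19,0,0,0,1.8,21,0,0,0]'; python3 -m inch '[0.3,4,0,0,0,0.7,8,0,0,0,1,12,0,0,0,1.3,16,0,0,0,1.7,20,0,0,0]'
```

```text
t: 3.12
tool_pos: [0.5287, -0.0829, 0.1518]
orientation: [2.304, 2.135, -0.001]
force: [-0.5, -4.4, 2.3]
opening: 0.0002
gripper_force: 1.9
t: 3.53
tool_pos: [0.5305, -0.0622, 0.1518]
orientation: [2.304, 2.135, 0.0]
force: [-0.3, -3.8, 3.0]
opening: 0.0001
gripper_force: 1.9
```

```bash
python3 -m inch '[0.4,5,0,0,0,0.8,10,0,0,0,1.3,15,0,0,0,1.7,20,0,0,0,2.1,25,0,0,0,2.5,29,0,0,0,2.5,29,0,0,0]'; python3 -m inch '[-0.4,-6,0,0,0,-0.4,-6,30,0,0,-0.4,-6,68,0,0,-0.4,-6,68,0,0]'
```

```text
t: 4.12
tool_pos: [0.5328, -0.0323, 0.1514]
orientation: [-2.303, -2.136, -0.001]
force: [-0.1, -0.7, 0.7]
opening: 0.0004
gripper_force: 0.0
t: 4.45
tool_pos: [0.5353, -0.0402, 0.2267]
orientation: [2.299, 2.131, 0.009]
force: [1.6, -0.6, 1.7]
opening: 0.0003
gripper_force: 0.0
```

```bash
python3 -m inch '[-5,-40,0,0,0,-9,-80,0,0,0,-12,-118,0,0,0,-12,-118,0,0,0,-12,-118,-30,0,0,-12,-118,-50,0,0,-12,-118,-60,0,0,-12,-118,-70,0,0,-12,-118,-70,0,0]'
```

```text
t: 5.2
tool_pos: [0.5192, -0.1568, 0.1473]
orientation: [-2.301, -2.133, 0.002]
force: [0.4, 1.0, 0.3]
opening: 0.0006
gripper_force: 0.0
```

Run:
```python
from h import *
import cv2
a=snap('side','pics/s2.png')
cv2.imwrite('pics/v2.png',cv2.resize(a[160:310,280:400],(640,600)[:2] if 0 else (480,600),interpolation=2))
```

```text
(no output)
```

View pics/v2.png

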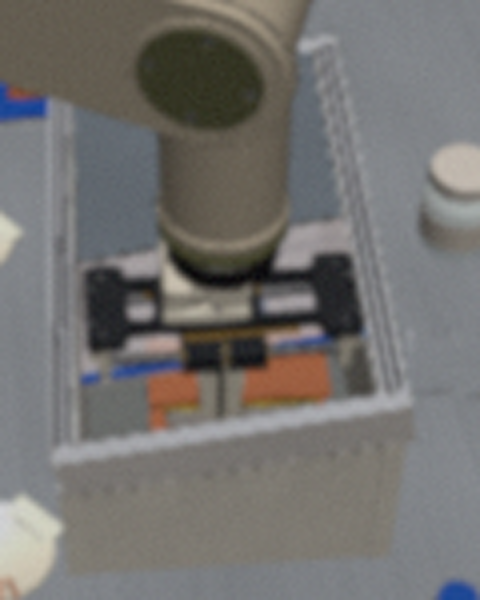

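The fingers are in the gap behind the blue tail edge, which is at about (120,372) to (330,340). I'll push the edge now.

```bash
python3 -m inch '[0.8,8,0,0,0,1.3,14,0,0,0,1.6,18,0,0,0,1.9,21,0,0,0,2.3,25,0,0,0,2.8,30,0,0,0,3.3,36,0,0,0,3.9,43,0,0,0,4.5,50,0,0,0,5,57,0,0,0]'; python3 -m inch '[0.6,7,0,0,0,1.2,14,0,0,0,1.8,21,0,0,0,2.4,28,0,0,0,3,35,0,0,0,3.5,41,0,0,0,4,47,0,0,0,4.3,50,0,0,0,4.3,50,0,0,0]'
```

```text
t: 6.08
tool_pos: [0.5259, -0.1001, 0.15]
orientation: [2.304, 2.135, 0.001]
force: [1.1, -4.6, 2.8]
opening: 0.0001
gripper_force: 2.1
t: 6.83
tool_pos: [0.5293, -0.0494, 0.1492]
orientation: [-2.302, -2.135, 0.0]
force: [0.1, 0.7, 0.8]
opening: 0.0007
gripper_force: 0.0
```

```bash
python3 -m inch '[0.2,3,0,0,0,0.5,6,0,0,0,0.7,8,0,0,0,0.9,10,0,0,0]'; python3 -m inch '[0.1,1.5,0,0,0,0.2,3,0,0,0,0.3,4,0,0,0]'; python3 -m inch '[0.1,1.5,0,0,0,0.2,3,0,0,0,0.3,4,0,0,0]'
```

```text
t: 7.17
tool_pos: [0.53, -0.0405, 0.1491]
orientation: [-2.304, -2.134, 0.002]
force: [-1.4, -3.3, -0.3]
opening: 0.0005
gripper_force: 1.8
t: 7.42
tool_pos: [0.5303, -0.0374, 0.1491]
orientation: [2.305, 2.135, -0.004]
force: [-2.8, -10.9, -0.7]
opening: 0.0005
gripper_force: 5.3
t: 7.67
tool_pos: [0.5303, -0.0364, 0.1492]
orientation: [2.303, 2.131, -0.01]
force: [-5.1, -23.0, -1.2]
opening: 0.0003
gripper_force: 12.3
```

Run:
```python
from h import *
import cv2
a=snap('side','pics/s3.png');b=snap('top','pics/t3.png')
o=np.zeros((600,800,3),np.uint8)
o[:,:400]=cv2.resize(a[185:290,295:365],(400,600),interpolation=2);o[:480,400:]=cv2.resize(b[135:255,330:430],(400,480),interpolation=2)
cv2.imwrite('pics/v3.png',o)
print(robot.read_state()['force'])
```

```text
[ -5.13864275 -20.71893401  -1.15712814]
```

View pics/v3.png

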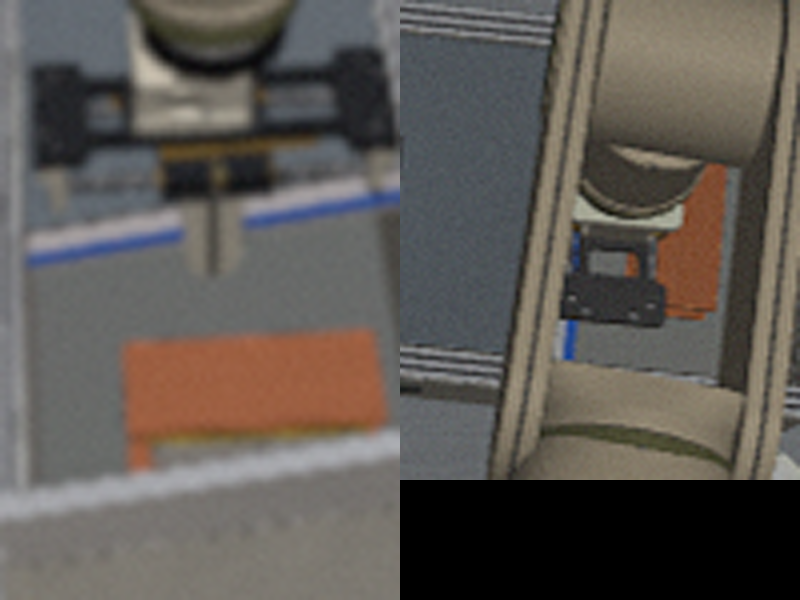

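The tail is still about 15 mm short of the grey edge, so it is sitting at the catch and nothing else is touching. I'll push in smaller steps.

```bash
python3 -m inch '[0,0.7,0,0,0,0,1.2,0,0,0]'; python3 -m inch '[0,0.7,0,0,0,0,1.2,0,0,0]'
```

```text
t: 7.93
tool_pos: [0.5304, -0.0355, 0.1492]
orientation: [2.304, 2.131, -0.009]
force: [-3.5, -16.8, -2.0]
opening: 0.0006
gripper_force: 8.3
t: 8.1
tool_pos: [0.5307, -0.0325, 0.1492]
orientation: [2.305, 2.133, -0.005]
force: [-2.3, -12.5, -1.1]
opening: 0.0001
gripper_force: 6.2
```

```bash
python3 -m inch '[0.1,1,0,0,0,0.1,2,0,0,0]'; python3 -m inch '[0.1,1,0,0,0,0.1,2,0,0,0]';python3 -m inch '[0.1,1,0,0,0,0.1,2,0,0,0]'
```

```text
t: 8.27
tool_pos: [0.5309, -0.0297, 0.1491]
orientation: [2.305, 2.134, -0.004]
force: [-1.1, -9.1, -2.0]
opening: 0.0007
gripper_force: 4.7
t: 8.43
tool_pos: [0.5311, -0.027, 0.1492]
orientation: [2.305, 2.134, -0.002]
force: [-0.4, -5.9, -2.5]
opening: 0.0006
gripper_force: 2.8
t: 8.6
tool_pos: [0.5313, -0.0247, 0.1492]
orientation: [2.305, 2.135, -0.002]
force: [1.1, -7.0, -3.2]
opening: 0.0003
gripper_force: 3.5
```

```bash
python3 -m inch '[0.1,1,0,0,0,0.1,1,0,0,0]'; python3 -m inch '[0.1,1,0,0,0,0.1,1,0,0,0]'
```

```text
t: 8.77
tool_pos: [0.5315, -0.0236, 0.1492]
orientation: [2.305, 2.135, -0.001]
force: [-0.1, -5.8, -2.3]
opening: 0.0004
gripper_force: 2.5
t: 8.93
tool_pos: [0.5315, -0.0229, 0.1491]
orientation: [2.304, 2.135, -0.002]
force: [0.1, -5.7, -3.2]
opening: 0.0006
gripper_force: 3.2
```

```bash
python3 -m inch '[-1,-15,0,0,0,-1,-15,40,0,0,-1,-40,80,0,40,-20,-80,100,14,100,-40,-120,100,28,100,-60,-160,100,42,100,-80,-200,100,56,100,-80,-240,100,70,100,-80,-280,100,84,100,-80,-320,100,90,100]'; python3 -m inch '[0,0,0,0,100,0,0,0,0,100]'
python3 - <<'E'
from h import *
import cv2
a=snap('side','pics/s4.png');b=snap('top','pics/t4.png')
o=np.zeros((600,800,3),np.uint8)
o[:,:320]=cv2.resize(a[190:310,300:364] if 0 else a[165:315,290:370],(320,600),interpolation=2);o[:600,320:]=cv2.resize(b[130:255,355:455],(480,600),interpolation=2)
cv2.imwrite('pics/v4.png',o)
E
```

```text
t: 9.77
tool_pos: [0.4535, -0.3075, 0.2502]
orientation: [1.278, 2.868, 0.002]
force: [0.7, -0.3, -0.1]
opening: 0.0493
gripper_force: 0.0
t: 9.93
tool_pos: [0.4534, -0.3078, 0.2492]
orientation: [-1.292, -2.863, -0.002]
force: [-0.8, -0.0, 0.0]
opening: 0.0625
gripper_force: 0.0
```

View pics/v4.png

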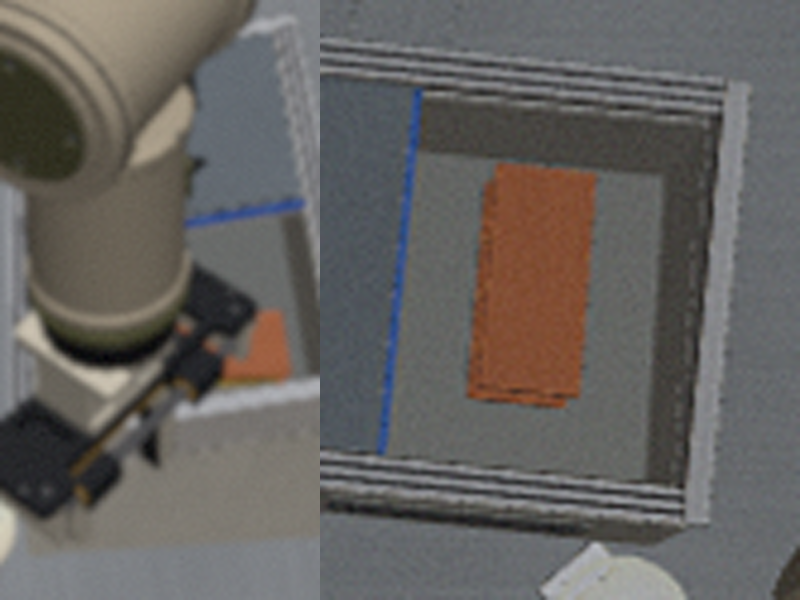

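The clear door's blue edge now lies against the grey edge, from (418,90) to (384,455). The spacer's top corners are (496,163), (597,172), (577,398) and (474,388).

```bash
cat > m2.py <<'E'
from fit import *
c=np.load('chest.npy');C,S=np.cos(c[2]),np.sin(c[2]);t=np.tan(np.radians(10))
f=lambda l:[(355+(u-320)/4.8,130+v/4.8) for u,v in l]
def loc(P): d=P[:2]-c[:2]; return np.array([C*d[0]+S*d[1],-S*d[0]+C*d[1]])*1000
for p in[(422,90),(385,455),(413,90),(377,455)]:
    x=0
    for _ in range(5): P=atz('top',f([p])[0],.165+x*t); x=loc(P)[0]/1000
    print(loc(P))
p=fit(f([(496,163),(597,172),(577,398),(474,388)]),box(.14,.062,.124),0);print(loc(p))
E
python3 m2.py
```

```text
[107.7129 -14.655 ]
[-104.5613  -14.3951]
[107.19    -9.3939]
[-105.0311   -9.7332]
pose [ 0.5417 -0.0998 -0.0983] yaw deg -5.62987031990058 resid px [-0.1 -0.2 -0.1  0.4  0.1  0.1  0.1 -0.3]
[ 14.9804 -98.2462]
```

Door is home (tail at about -14.5 mm). Next I'll go over the spacer.

```bash
python3 -m inch '[88,208,-30,42,100,88,208,-30,42,100,88,208,-30,42,100,88,208,-30,42,100,88,208,-40,42,100,88,208,-60,42,100,88,208,-60,42,100,88,208,-60,42,100,88,208,-60,42,100,88,208,-60,42,100]' 20; python3 -m inch '[0,0,0,0,100,0,0,0,0,100]'; python3 -c "
from h import *
s=robot.read_state();o=s['orientation'];print(s['q'],s['tool_pos'],2*np.degrees(np.arctan2(o[1],o[0]))-90)"
```

```text
t: 10.87
tool_pos: [0.5421, -0.099, 0.1912]
orientation: [0.178, 3.134, -0.001]
force: [0.1, -0.8, -1.0]
opening: 0.0927
gripper_force: 0.0
t: 11.03
tool_pos: [0.542, -0.0996, 0.1908]
orientation: [0.179, 3.135, -0.001]
force: [0.7, -0.7, -0.6]
opening: 0.0928
gripper_force: 0.0
[-2.74694037e-01  1.08317673e-02  1.66429349e+00 -4.40106445e-05
  1.46455922e+00 -1.73169378e+00] [ 0.54200629 -0.09957011  0.19082602] 83.48020109379277
```

```bash
python3 -m inch '[0,0,-30,1,100,0,0,-50,1,100,0,0,-62,1,100,0,0,-70,1,100,0,0,-73,1,100,0,0,-73,1,100]'; python3 -m inch '[0,0,0,0,100]'
```

```text
t: 11.53
tool_pos: [0.5415, -0.0987, 0.1165]
orientation: [-0.149, -3.138, -0.0]
force: [0.2, -0.4, 0.1]
opening: 0.093
gripper_force: 0.0
t: 11.62
tool_pos: [0.5423, -0.0988, 0.1177]
orientation: [0.148, 3.137, -0.001]
force: [-0.5, -0.3, 0.1]
opening: 0.0928
gripper_force: 0.0
```

```bash
python3 -m inch '[0,0,-0.5,0,60,0,0,-0.5,0,60,0,0,-0.5,0,60,0,0,-0.5,0,55,0,0,-0.5,0,50,0,0,-0.5,0,50,0,0,-0.5,0,50,0,0,-0.5,0,50,0]' 20; python3 -m inch '[0,0,5,0,50,0,0,10,0,50,0,0,25,0,50,0,0,50,0,50,0,0,80,0,50,0,0,110,0,50,0,0,110,0,50]'
```

```text
t: 12.2
tool_pos: [0.5452, -0.0994, 0.2357]
orientation: [0.147, 3.126, -0.004]
force: [1.2, 0.9, 1.0]
opening: 0.0509
gripper_force: 0.0invalid input
```

The close call was malformed and refused, so the hand rose empty. I'll reopen, go back down and close.

```bash
python3 -m inch '[0,0,0,0,100,0,0,-10,0,100,0,0,-30,0,100,0,0,-50,0,100,0,0,-70,0,100,0,0,-90,0,100,0,0,-102,0,100,0,0,-108,0,100,0,0,-110,0,100,0,0,-110,0,100]' && python3 -m inch '[0,0,0,0,60,0,0,0,0,60,0,0,0,0,60,0,0,0,0,60,0,0,0,0,50,0,0,0,0,50,0,0,0,0,50,0,0,0,0,50]' 20
```

```text
t: 13.03
tool_pos: [0.5414, -0.0984, 0.1162]
orientation: [-0.148, -3.137, -0.0]
force: [0.3, 0.8, 0.2]
opening: 0.0929
gripper_force: 0.0
t: 13.7
tool_pos: [0.542, -0.0987, 0.1172]
orientation: [0.148, 3.137, -0.001]
force: [-0.9, -1.5, 3.4]
opening: 0.0617
gripper_force: 20.0
```

```bash
python3 -m inch '[0,0,4,0,50,0,0,10,0,50,0,0,25,0,50,0,0,50,0,50,0,0,80,0,50,0,0,105,0,50,-4,25,115,0,50,-10,60,115,0,50,-15,95,115,1,50,-20,125,115,1,50]' && python3 -m inch '[-6,35,0,0,50,-12,75,0,0,50,-18,113,0,0,50,-25,151,0,0,50,-31,190,0,0,50,-38,228,0,0,50,-45,266,0,0,50,-52,305,0,0,50,-60,343,-10,0,50,-63,369,-20,0,50]' && python3 -m inch '[0,0,0,0,50,0,0,0,0,50]'; python3 -c "
from h import *
s=robot.read_state();o=s['orientation'];print(s['q'],s['tool_pos'],2*np.degrees(np.arctan2(o[1],o[0]))-90)
a=snap('side','pics/s5.png');b=snap('top','pics/t5.png')
o=np.zeros((400,800,3),np.uint8)
o[:,:400]=cv2.resize(a[110:210,250:350],(400,400),interpolation=2);o[:,400:]=cv2.resize(b[170:270,180:280],(400,400),interpolation=2)
cv2.imwrite('pics/v5.png',o)"
```

```text
t: 14.53
tool_pos: [0.5212, 0.0282, 0.2322]
orientation: [0.119, 3.139, 0.001]
force: [0.2, -0.4, -1.9]
opening: 0.0616
gripper_force: 20.0
t: 15.37
tool_pos: [0.4572, 0.3992, 0.2123]
orientation: [0.117, 3.139, 0.003]
force: [1.4, -0.9, -2.3]
opening: 0.0614
gripper_force: 20.0
t: 15.53
tool_pos: [0.4572, 0.3964, 0.2102]
orientation: [-0.116, -3.137, 0.003]
force: [-0.2, -1.0, -1.8]
opening: 0.0614
gripper_force: 20.0
[ 6.29599650e-01  1.50859365e-01  1.48110382e+00  2.15324319e-05
  1.51258429e+00 -8.67497743e-01] [0.45719435 0.39642261 0.21023908] -274.22271147799796
```

View pics/v5.png

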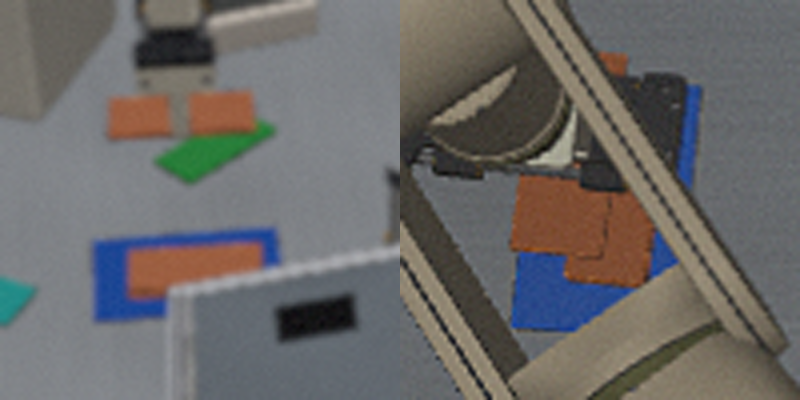

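The plate is held level over the pile; its front corners are at about (511,250) and (604,258) in the right panel.

```bash
python3 -c "
from h import *
for u,v in[(511,250),(604,258)]: print(atz('top',(180+(u-400)/4,170+v/4),.217))"
```

```text
[0.39080272 0.4283713  0.217     ]
[0.38674027 0.36595988 0.217     ]
```

```bash
python3 -m inch '[1,2,-40,0,50,1,2,-80,0,50,1,2,-120,0,50,1,2,-150,0,50,1,2,-165,0,50,1,2,-175,0,50,1,2,-180,0,50,1,2,-182,0,50,1,2,-183,0,50,1,2,-183,0,50]'; python3 -m inch '[0,0,-1,0,50,0,0,-2,0,50,0,0,-2,0,50]'
```

```text
t: 16.47
tool_pos: [0.4609, 0.3981, 0.0304]
orientation: [0.121, 3.137, 0.003]
force: [0.6, -0.4, -1.9]
opening: 0.0616
gripper_force: 20.0
t: 16.72
tool_pos: [0.4599, 0.3978, 0.0272]
orientation: [0.12, 3.139, 0.001]
force: [0.7, -0.9, -1.5]
opening: 0.0618
gripper_force: 20.0
```

```bash
python3 -m inch '[0,0,-1,0,50,0,0,-2,0,50,0,0,-2,0,50]'; python3 -m inch '[0,0,-1,0,50,0,0,-2,0,50,0,0,-2,0,50]'
```

```text
t: 16.97
tool_pos: [0.4595, 0.3974, 0.0243]
orientation: [-0.12, -3.139, 0.0]
force: [-0.4, -0.1, -2.4]
opening: 0.0618
gripper_force: 20.0
t: 17.22
tool_pos: [0.4597, 0.3976, 0.0232]
orientation: [0.12, 3.139, -0.0]
force: [-0.9, -1.6, 4.3]
opening: 0.0615
gripper_force: 20.0
```

```bash
python3 -m inch '[0,0,0.5,0,100,0,0,0.5,0,100,0,0,0.5,0,100,0,0,0.5,0,100,0,0,20,0,100,0,0,60,0,100,0,0,100,0,100,0,0,140,0,100,0,0,180,0,100,0,0,210,0,100]' && python3 -m inch '[-17,-35,0,0,100,-35,-70,0,0,100,-35,-110,0,0,100,-35,-150,0,0,100,-35,-190,0,0,100,-30,-230,0,0,100,-25,-270,0,0,100,-15,-310,0,0,100,-15,-350,0,0,100,-15,-390,0,0,100]' && python3 -m inch '[0,-40,0,0,100,0,-80,0,0,100,0,-120,0,0,100,0,-160,0,0,100,0,-200,0,0,100,0,-240,0,0,100,0,-280,0,0,100,0,-310,0,0,100,0,-310,0,0,100]'; python3 -c "
from h import *
s=robot.read_state();print(s['q'],s['tool_pos'])
b=snap('top','pics/t6.png');a=snap('side','pics/s6.png')
o=np.zeros((600,800,3),np.uint8)
o[:,:480]=cv2.resize(b[130:255,355:455],(480,600),interpolation=2);o[:384,480:]=cv2.resize(b[180:260,200:265],(312,384),interpolation=2)
o[384:600,480:780]=cv2.resize(a[155:205,260:330],(300,216),interpolation=2)
cv2.imwrite('pics/v6.png',o)"
```

```text
t: 18.05
tool_pos: [0.4603, 0.398, 0.2369]
orientation: [0.12, 3.136, 0.004]
force: [1.0, 0.0, 0.2]
opening: 0.0933
gripper_force: 0.0
t: 18.88
tool_pos: [0.4446, 0.0056, 0.2328]
orientation: [0.12, 3.139, -0.0]
force: [2.1, 0.1, 0.7]
opening: 0.0929
gripper_force: 0.0
t: 19.63
tool_pos: [0.4436, -0.3076, 0.2321]
orientation: [-0.127, -3.138, 0.003]
force: [-0.1, 0.1, 0.4]
opening: 0.0928
gripper_force: 0.0
[-7.00101413e-01 -3.85346005e-02  1.63784274e+00 -1.73432774e-03
  1.54168766e+00 -2.18986445e+00] [ 0.44357628 -0.30760404  0.23211836]Traceback (most recent call last):
  File "<string>", line 6, in <module>
    o[:,:480]=cv2.resize(b[130:255,355:455],(480,600),interpolation=2);o[:384,480:]=cv2.resize(b[180:260,200:265],(312,384),interpolation=2)
                                                                       ~^^^^^^^^^^^
ValueError: could not broadcast input array from shape (384,312,3) into shape (384,320,3)
```

```bash
python3 -c "
import cv2,numpy as np
b=cv2.imread('pics/t6.png');a=cv2.imread('pics/s6.png') 
o=np.zeros((600,800,3),np.uint8)
o[:,:480]=cv2.resize(b[130:255,355:455],(480,600),interpolation=2);o[:384,480:792]=cv2.resize(b[180:260,200:265],(312,384),interpolation=2)
if a is not None: o[384:600,480:780]=cv2.resize(a[155:205,260:330],(300,216),interpolation=2)
cv2.imwrite('pics/v6.png',o)"
```

```text
(no output)
```

View pics/v6.png

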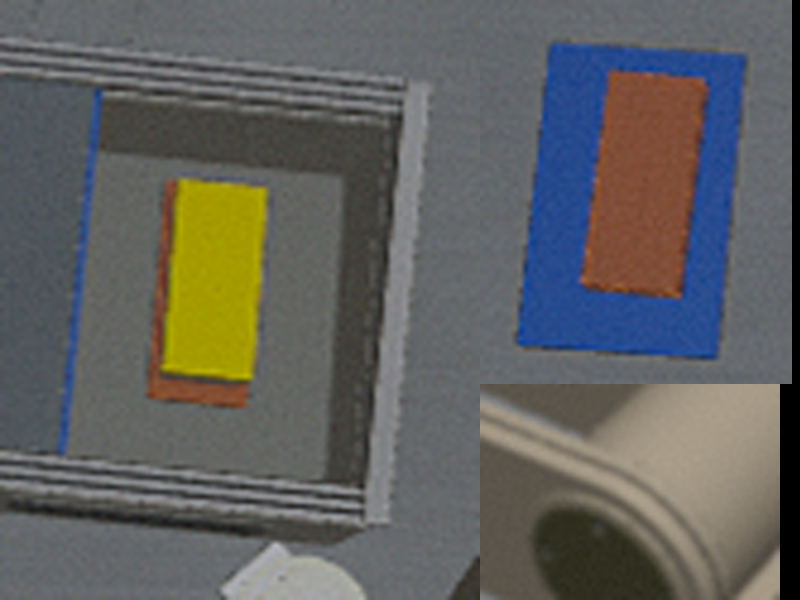

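The spacer lies square on the pile. The yellow lid's corners are (180,180), (268,188), (250,382) and (162,373).

```bash
python3 -c "
from fit import *
fit([(355+u/4.8,130+v/4.8) for u,v in [(180,180),(268,188),(250,382),(162,373)]],box(.122,.056,.116),0)
fit([(200+(u-480)/4.8,180+v/4.8) for u,v in [(610,72),(708,80),(682,298),(582,288)]],box(.14,.062,.030),0,g=(.5,.3,0))
"
```

```text
pose [ 0.5429 -0.1005 -0.0986] yaw deg -5.647198088184477 resid px [-0.4 -0.4  0.2  0.1  0.5  0.3 -0.4 -0.1]
pose [ 0.4579  0.3939 -0.0702] yaw deg -4.0218930183961 resid px [ 0.3  0.1 -0.3  0.2 -0.3 -0.2  0.3  0. ]
```

```bash
python3 -m inch '[17,38,0,-1,100,34,76,0,-1,100,51,114,0,-1,100,68,152,0,-1,100,85,190,0,-1,100,92,208,0,-1,100,92,208,-30,-1,100,92,208,-60,-1,100,92,208,-60,-1,100,92,208,-60,-1,100]'; python3 -m inch '[0,0,-20,0,100,0,0,-40,0,100,0,0,-52,0,100,0,0,-60,0,100,0,0,-63,0,100,0,0,-63,0,100,0,0,-63,0,100]'
```

```text
t: 20.57
tool_pos: [0.5349, -0.0928, 0.1712]
orientation: [-0.145, -3.134, -0.002]
force: [0.3, -0.0, 0.5]
opening: 0.093
gripper_force: 0.0
t: 21.15
tool_pos: [0.5373, -0.0947, 0.1108]
orientation: [0.148, 3.137, -0.0]
force: [-0.3, 0.3, -0.6]
opening: 0.0931
gripper_force: 0.0
```

```bash
python3 -m inch '[-1,-5,-3,0,100,-1,-5,-4.5,0,100,-1,-5,-4.5,0,100]'; python3 -m inch '[0,0,0,0,60,0,0,0,0,60,0,0,0,0,60,0,0,0,0,60,0,0,0,0,50,0,0,0,0,50,0,0,0,0,50,0,0,0,0,50]' 30
```

```text
t: 21.4
tool_pos: [0.5357, -0.0999, 0.1052]
orientation: [0.149, 3.138, -0.0]
force: [-0.0, 0.2, 0.0]
opening: 0.0931
gripper_force: 0.0
t: 22.07
tool_pos: [0.5357, -0.0994, 0.1052]
orientation: [0.148, 3.138, 0.0]
force: [-0.4, 0.7, 0.5]
opening: 0.0554
gripper_force: 30.0
```

```bash
python3 -m inch '[0,0,3,0,50,0,0,8,0,50,0,0,20,0,50,0,0,40,0,50,0,0,70,0,50,0,0,100,0,50,0,0,130,0,50,0,0,140,0,50,0,-10,145,0,50,-2,-30,145,0,50]' && python3 -m inch '[-3,-35,0,0,50,-6,-70,0,0,50,-9,-105,0,0,50,-12,-140,0,0,50,-15,-175,0,0,50,-18,-210,0,0,50,-22,-240,0,0,50,-25,-265,0,0,50,-26,-276,0,0,50,-26,-276,0,0,50]' && python3 -m inch '[0,0,-30,0,50,0,0,-60,0,50,0,0,-90,0,50,0,0,-115,0,50,0,0,-125,0,50,0,0,-130,0,50,0,0,-130,0,50,0,0,-130,0,50]'
```

```text
t: 22.9
tool_pos: [0.5345, -0.1289, 0.2513]
orientation: [0.144, 3.136, -0.0]
force: [0.5, -0.4, -2.5]
opening: 0.0552
gripper_force: 30.0
t: 23.73
tool_pos: [0.5057, -0.408, 0.2474]
orientation: [-0.153, -3.135, -0.002]
force: [1.4, 0.2, -2.1]
opening: 0.0558
gripper_force: 30.0
t: 24.4
tool_pos: [0.5085, -0.4057, 0.1217]
orientation: [0.147, 3.137, -0.002]
force: [0.4, -0.9, -2.2]
opening: 0.0556
gripper_force: 30.0
```

```bash
python3 -m inch '[0,0,-5,0,50,0,0,-10,0,50,0,0,-14,0,50,0,0,-15,0,50,0,0,-15,0,50]'; python3 -m inch '[0,0,-1,0,50,0,0,-2,0,50,0,0,-2,0,50]'
```

```text
t: 24.82
tool_pos: [0.5074, -0.4053, 0.1046]
orientation: [-0.148, -3.137, -0.001]
force: [0.1, 0.9, -2.8]
opening: 0.0557
gripper_force: 30.0
t: 25.07
tool_pos: [0.5078, -0.4056, 0.1033]
orientation: [0.148, 3.138, -0.0]
force: [0.6, -0.0, -2.1]
opening: 0.0553
gripper_force: 30.0
```

```bash
python3 -m inch '[0,0,-1,0,50,0,0,-1,0,50]'; python3 -m inch '[0,0,-1,0,50,0,0,-1,0,50]'
```

```text
t: 25.23
tool_pos: [0.5078, -0.4056, 0.1031]
orientation: [0.148, 3.138, -0.001]
force: [-2.3, 2.7, 4.4]
opening: 0.0555
gripper_force: 30.0
t: 25.4
tool_pos: [0.5078, -0.4057, 0.1031]
orientation: [0.148, 3.138, -0.001]
force: [-6.3, 6.1, 11.6]
opening: 0.0556
gripper_force: 30.0
```

Touched down; release and rise, then check.

```bash
python3 -m inch '[0,0,1,0,50,0,0,1,0,100,0,0,1,0,100,0,0,1,0,100,0,0,1,0,100,0,0,1,0,100,0,0,1,0,100,0,0,30,0,100,0,0,70,0,100,0,0,110,0,100]' && python3 -m inch '[-40,10,40,0,100,-80,50,40,0,100,-110,90,40,0,100,-110,130,40,0,100,-110,170,40,0,100,-110,210,40,0,100,-110,250,40,0,100,-110,290,40,0,100,-110,330,40,0,100,-110,330,40,0,100]'; python3 -c "
from h import *
b=snap('top','pics/t7.png');a=snap('side','pics/s7.png')
o=np.zeros((600,800,3),np.uint8)
o[:,:480]=cv2.resize(a[90:390,230:470],(480,600),interpolation=2);o[:432,480:800]=cv2.resize(b[160:268,455:535],(320,432),interpolation=2)
cv2.imwrite('pics/v7.png',o)"
```

```text
t: 26.23
tool_pos: [0.5067, -0.4046, 0.2105]
orientation: [-0.148, -3.135, -0.004]
force: [1.2, -1.0, 0.4]
opening: 0.0929
gripper_force: 0.0
t: 27.07
tool_pos: [0.3973, -0.0717, 0.2515]
orientation: [0.145, 3.137, 0.002]
force: [0.2, -0.1, -0.2]
opening: 0.0932
gripper_force: 0.0
```

View pics/v7.png

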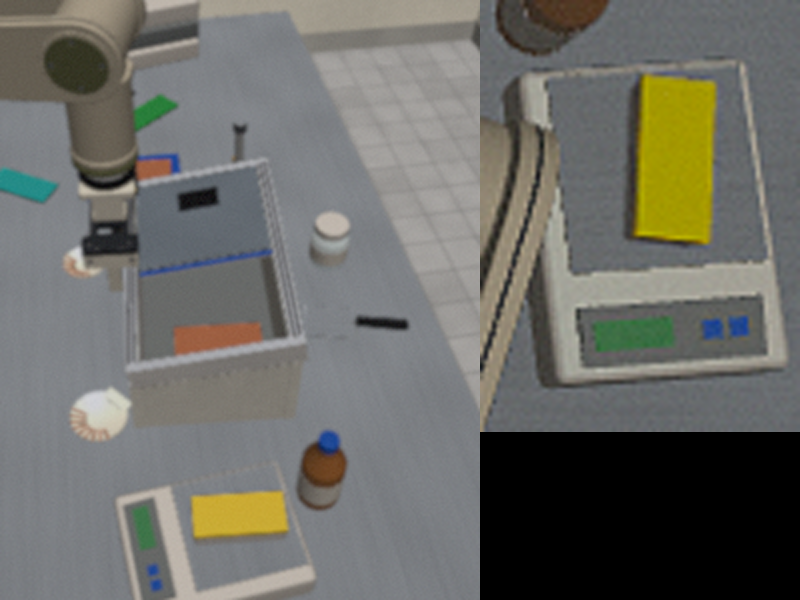

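The box is upright on the pan and the door is still home. I'll check the centring, then hand in.

```bash
python3 -c "
from fit import *
p=fit([(455+(u-480)/4,160+v/4) for u,v in [(642,75),(716,80),(709,243),(634,237)]],box(.122,.056,.114),0,g=(.5,-.4,0))
d=np.hypot(p[0]-.5153,p[1]+.4065);print(d)
if d<.02: print(job.close_job())"
```

```text
pose [ 0.5159 -0.4061 -0.091 ] yaw deg -5.216377098439851 resid px [-0.3 -0.4 -0.   0.4  0.3  0.3 -0.  -0.3]
0.0006896715809666704
the job is handed in; nothing more can be done
None
```

I handed the job in at about 27 s, with all three steps done as far as the cameras show: the clear door is past its catch (about 174 mm), the spacer is square on the pile (about 2 mm off centre), and the yellow-lidded box is upright within about 1 mm of the pan's centre. The hand-in returned no verdict.

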